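# Tare the hanging basket on the density balance

### The job

Get the density balance ready: on the sloping terminal press the power key (small round, far left as you face the keys), then the mode key (square, next to it), each fully down. Then hang the empty basket by its hook over the middle of the crossbar of the frame on the weighing pan, lowering it gently without dropping it, and let go so that it hangs still; only then press the tare key (the wide bar), and last the start key (large round, far right). Press one key at a time, leave the other square key (print) alone, do not knock the balance and do not disturb anything else on the bench.

Things in the scene. Friction and masses are not known exactly. Their poses are not given: they have to be found in the camera images.
- terminal: weighing terminal fixed to the bench left or right of the balance: 250 mm wide (y), 138 deep (x), 154 high. Origin on the bench under its middle; x from its front edge (operator, robot side) to its back, z up. Key face: from the front edge (x = -75, 30 high) it rises at 40 degrees. One row of five pale keys; left (+y) to right: small round, square, wide bar, square, large round.
- hood_edge (a point): middle of the front edge of the terminal's display hood, a 4 mm plate 150 to 154 mm above the bench that overhangs the face from the back as far as this point (x = -44 mm on the terminal). The body of a vertical gripper over the keys would hit it: come from the operator's side along the key's axis, tool tilted about 40 degrees; that way is free.
- power_top (a point): power key: small round, 18 mm across, at y = +88 mm, leftmost. Point: centre of the key's upper face, moves with it; its z axis points out of the face (40 degrees from vertical, towards the operator), y along the row to the left. All keys: 7 mm proud of the face, 5 mm travel; 1.6 N starts them, 4.8 N holds them fully down; they spring back.
- mode_top (a point): mode key: square 20 x 20 mm, at y = +48 mm, second from left. Point: centre of the key's upper face, moves with it; its z axis points out of the face (40 degrees from vertical, towards the operator), y along the row to the left.
- tare_top (a point): tare key: wide bar, 46 mm along the row by 20 mm, at y = -2 mm. Point: centre of the key's upper face, moves with it; its z axis points out of the face (40 degrees from vertical, towards the operator), y along the row to the left.
- start_top (a point): start key: large round, 26 mm across, at y = -93 mm, rightmost. Point: centre of the key's upper face, moves with it; its z axis points out of the face (40 degrees from vertical, towards the operator), y along the row to the left.
- key_power (a joint): travel of the power key in m: 0 released, 0.005 fully down
- key_mode (a joint): travel of the mode key in m: 0 released, 0.005 fully down
- key_tare (a joint): travel of the tare key in m: 0 released, 0.005 fully down
- key_print (a joint): travel of the print key in m: 0 released, 0.005 fully down. The print key: square 20 x 20 mm, at y = -52 mm on the terminal, second from right; not to be pressed
- key_start (a joint): travel of the start key in m: 0 released, 0.005 fully down
- balance: weighing unit fixed to the bench: 220 mm deep (x), 200 wide (y), body 62 high, square 165 mm steel pan with its top 85 mm up. On the pan stands a gate-shaped frame: two 9 mm posts (16 mm caps) at y = +-68 mm, joined by a crossbar. Origin on the bench under its middle; x from the robot's side to its back, z up.
- bar_mid (a point): middle of the frame's crossbar, on its axis, 235 mm above the bench. The bar is a steel rod of 10 mm diameter along this point's y axis, free for 120 mm between the posts; x points to the back of the balance, z up.
- basket: empty steel basket with a hook, 168 mm high, 0.12 to 0.21 kg, standing on the bench in front of the balance. Origin: centre of its underside; z up. Perforated round cup, 60 mm across, 36 high; a strap 20 mm wide, 3 thick climbs the outside of the cup at -x (outer face x = -33 mm) to 116 mm and there bends over the cup to form the hook.
- hook (a point): underside of the hook's peak, on the basket's axis, 128.5 mm above its foot; axes as the basket's. Beyond the peak the strap slopes down to a lip at x = +17 mm, lower end 109 mm above the foot. The hook is open to +x: the bar, along y, enters below the lip and above the cup and settles under the peak; hung, this point is 5 to 8 mm above the bar's axis.
- tab (a point): middle of the white grip tab on top of the hook: upright plate 10 mm thick (x), 24 mm wide (y), from 132 to 168 mm above the basket's foot; this point is 152 mm above the foot; axes as the basket's.
- jar_a: lidded sample jar, 98 mm wide over the lid, 98 mm high; a bystander. Origin: centre of its underside.
- jar_b: lidded sample jar, 98 mm wide, 98 mm high; a bystander. Origin: centre of its underside.
- jar_c: lidded sample jar, 98 mm wide, 85 mm high; a bystander. Origin: centre of its underside.
- sieve: round brass test sieve, 208 mm wide, 50 mm high; a bystander. Origin: centre of its underside.
- brush: sieve brush lying on the bench, 140 mm long, its middle; a bystander.
- spoon: steel spoon lying on the bench, 160 mm long, its middle; a bystander.
- beaker: empty glass beaker, 70 mm wide, 85 mm high; a bystander. Origin: centre of its underside.
- dish: flat aluminium sample dish, 68 mm wide, 18 mm high; a bystander. Origin: centre of its underside.
Things that resemble listed ones, but are neither listed nor needed, are in the scene too. Of the things that look like the basket, the largest one is meant.

How it is judged:
By the outcome, as a careful person would: the job done as asked, in the order asked, and still so for the second after the job is handed in, with the robot touching nothing.
It also fails if it takes over 72 s, if anything falls off the work surface, if the arm or the gripper's body presses on something with over 40 N, if the wrist force passes 120 N, or if a joint passes its speed limit or range.

### The arm

A 6-joint arm with a two-finger parallel gripper is mounted at the origin on the work surface. World frame = base frame: x ahead of the robot, y to its left, z up, the work surface at z = 0. Lengths are in m, angles in rad, forces in N, time in s.
With the tool pointing down it reaches from about 0.375 to 0.975 m from the base axis. Payload 3.8 kg.
Tool frame: the origin (TCP) lies midway between the tips of the shut fingers; the grasp point (between the pads) lies 19 mm behind it; x points along the fingers, z is the direction in which the jaws open and shut, and the axes are right-handed (so a half turn about x gives the same grasp; the last joint's range is limited). The gripper opens to 85 mm and grips with 20 to 120 N. Pads are 22 mm wide; open, the fingers measure 114 mm over their backs; the gripper's body (76 mm by 85 mm) begins 54 mm behind the grasp point. The pads swing forward as they close: fully open they stand 13 mm farther back than shut.
Start: joints at [-1.22, 0.264, 1.604, -0, 1.274, -0.037], TCP at [0.255, -0.625, 0.231] pointing down, gripper open.
Joint ranges: [-2.63, 2.63], [-0.94, 2.18], [0.31, 2.57], [-1.31, 4.45], [0, 2.66], [-2.55, 2.55]. Speed limits (rad/s): [2.57, 2.57, 3.14, 3.14, 3.14, 3.14].

### API

Orientations are given as a rotation vector (axis times angle).
In Python, from workcell import * gives the robot as it stands. The module is installed in compiled form; this text tells all that it offers.
- The arm moves only by the tool carry_out, never from a script. Its arguments are lists of equal length, an entry for each row: "offset": the shift along the tool's x, y, z in cm, a list of three; "delta_rot": the turn, a rotation vector about the tool's x, y, z in degrees, a list of three. A call has exactly 5 rows; each row shifts and turns the commanded pose from where the row before left it, along the tool's axes as they then stand; what a row does not reach is not made up. A row lasts 1/12 s, in which the tool goes at most 41.7 mm and 7.16 degrees, less where a joint would pass 70% of its speed; a pose out of reach is approached as far as the arm can. A call is refused whole if a number of a shift passes 4.17 or a number of a turn 7.16, either way. A call with a gripper value outside its range is refused whole. "fingers" is the opening, from -1 (shut) to 1 (fully open), set as the call begins (left out, the last holds). The fingers move at their own pace and stop on an object; "newtons" is the grip in N (left out, the last holds). Time passes only in rows, so rows that do not move let the fingers close, or fill a call up. It gives the time, the measured TCP pose, the force and the opening at its end, in the units of the state.
- read_state(): the state, without advancing time (a new reading comes with each control period).
- read_camera(name): name is "scene" or "side" or "wrist"; returns (picture, depth): 420x560x3 uint8, red, green, blue; 420x560 float32, m along the optical axis (not along the pixel's ray), 0 where there is no reading.
- get_calibration(name): a dict with "fx", "fy", "cx", "cy" (pixels), "R" (3x3) and "t" (3): a world point X has camera coordinates R X + t; the wrist camera has in their place "mount" (4x4, takes a point from camera to tool coordinates, whose origin is the TCP and whose axes are the tool frame's). Camera axes: x right, y down, z forward; pixel columns grow to the right and rows downward; lengths in m; the calibration is good to about 2 mm. A picture is of the moment at which its call begins: read the wrist's pose just before it. get_calibration takes no time and is no camera call.
- finish_job(): hands the job in, once; it reports no verdict.
The state is a dict: "time": time; "q": joint angles; "joint_vel": joint speeds; "joint_torque": joint torques, N m; "tool_pos": TCP position; "tcp_rot": TCP orientation; "wrist_force": force on the tool from outside, world axes, zero at the start; "torque": the same for the moment, N m; "width": opening from 0.0 (shut) to 1.0 (fully open).
Only numpy, scipy, OpenCV 4.12 (cv2) and the standard library are available. Lean on these libraries where they do the work, as an engineer would, in place of code of your own. Each camera call takes 0.05 s, during which the arm holds its last target. There are 200 camera calls.

## Working session

There is one attempt and no reset: what is moved stays moved. The work goes in short steps, Python scripts to look and compute and a tool call to move; the robot and the scene stay as the last step left them, time stands still between calls to the robot, and variables do not carry over. Pictures are saved under pics/ and viewed, about 8 in all and at most 12, crops included, and the job is handed in when it is done.

Besides the shell and the picture viewer there is one more tool, called as name(argument=value, ...), one argument or row to a line, values as JSON. carry_out: Moves the arm, as the interface text tells. Its arguments: {"type":"object","properties":{"offset":{"type":"array"},"delta_rot":{"type":"array"},"fingers":{"type":"number"},"newtons":{"type":"number"}},"required":["offset","delta_rot"]}

```bash
mkdir -p pics; python3 - <<'E'
from workcell import *
import cv2, numpy as np
s=read_state(); print({k:np.round(v,3) for k,v in s.items()})
for n in ["scene","side"]:
    p,d=read_camera(n); np.savez(f"{n}0.npz",p=p,d=d); cv2.imwrite(f"pics/{n}0.png",p[...,::-1])
    c=get_calibration(n); print(n,{k:np.round(v,3).tolist() for k,v in c.items()})
print(get_calibration("wrist"))
E
```

```text
{'time': np.float64(0.0), 'q': array([-1.22 ,  0.265,  1.605, -0.   ,  1.274, -0.037]), 'joint_vel': array([-0.001,  0.001,  0.   , -0.001,  0.001,  0.   ]), 'joint_torque': array([ 0.0000e+00, -5.1511e+01, -3.6731e+01, -0.0000e+00,  1.3000e-02,
        0.0000e+00]), 'tool_pos': array([ 0.255, -0.624,  0.23 ]), 'tcp_rot': array([ 0.92 ,  1.37 , -0.918]), 'wrist_force': array([ 1.011,  0.068, -0.263]), 'torque': array([-0.003, -0.036, -0.057]), 'width': np.float64(0.998)}
scene {'fx': 527.195, 'fy': 527.195, 'cx': 281.966, 'cy': 204.166, 'R': [[0.472, 0.881, 0.008], [0.682, -0.36, -0.637], [-0.559, 0.306, -0.771]], 't': [-0.29, -0.27, 2.358]}
side {'fx': 465.791, 'fy': 465.791, 'cx': 276.482, 'cy': 212.494, 'R': [[-0.726, -0.688, -0.01], [-0.327, 0.358, -0.875], [0.606, -0.631, -0.485]], 't': [0.421, 0.321, 1.0]}
{'fx': 359.280426711083, 'fy': 359.280426711083, 'cx': 280.686423269747, 'cy': 203.4740535006783, 'mount': array([[-1.20412100e-04, -3.26927342e-01,  9.45049469e-01,
        -1.41886622e-01],
       [ 1.16470621e-04, -9.45049474e-01, -3.26927329e-01,
         8.42373721e-02],
       [ 9.99999986e-01,  7.07044921e-05,  1.51872822e-04,
        -1.43880520e-04],
       [ 0.00000000e+00,  0.00000000e+00,  0.00000000e+00,
         1.00000000e+00]])}
```

View pics/scene0.png

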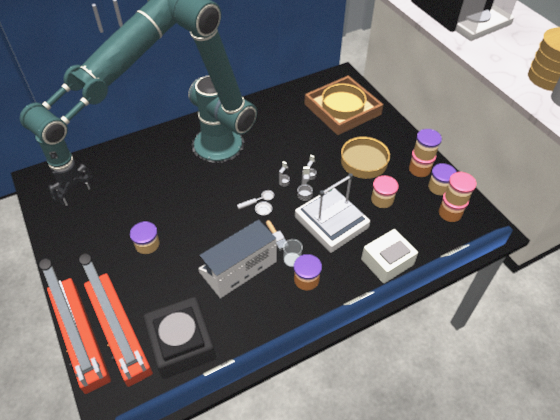

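View pics/side0.png

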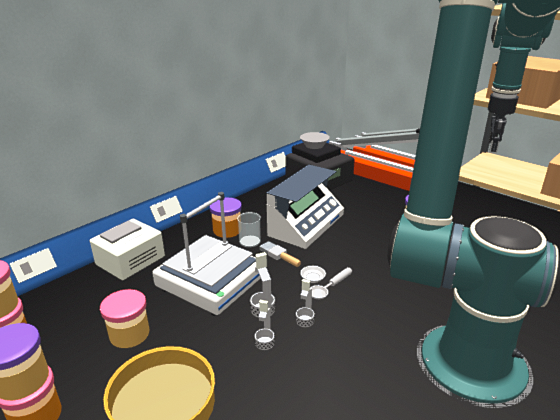

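The scene shows the balance at (332,212), the terminal at (240,258) and three basket-like things with cups at (284,180), (305,192) and (311,173). In the side view their cups are at (262,302), (264,340) and (305,317). I'll crop in closer to choose between them.

```bash
cat > h.py <<'E'
import numpy as np, cv2
from workcell import get_calibration
C={n:get_calibration(n) for n in ("scene","side")}
def load(n,i=0):
    z=np.load(f"{n}{i}.npz"); return z['p'],z['d']
def cloud(n,d,c=None,T=None):
    c=c or C[n]; v,u=np.mgrid[:420,:560]
    P=np.stack([(u-c['cx'])/c['fx']*d,(v-c['cy'])/c['fy']*d,d],-1)
    return (P-c['t'])@c['R'] if T is None else P@T[:3,:3].T+T[:3,3]
def ray(n,u,v):
    c=C[n]; return -c['R'].T@c['t'], c['R'].T@np.array([(u-c['cx'])/c['fx'],(v-c['cy'])/c['fy'],1])
def plane(n,u,v,z):
    o,r=ray(n,u,v); return o+r*(z-o[2])/r[2]
def two(a,b):
    (o1,r1),(o2,r2)=ray("scene",*a),ray("side",*b)
    s=np.linalg.lstsq(np.c_[r1,-r2],o2-o1,rcond=None)[0]
    p,q=o1+s[0]*r1,o2+s[1]*r2; return (p+q)/2,np.linalg.norm(p-q)
E
python3 - <<'E'
from h import *
a,_=load("scene");b,_=load("side")
A=cv2.resize(a[140:300,190:390],None,fx=3.5,fy=3.5,interpolation=cv2.INTER_CUBIC)
cv2.imwrite("pics/c1.png",A[...,::-1])
B=cv2.resize(b[160:360,150:360],None,fx=3,fy=3,interpolation=cv2.INTER_CUBIC)
cv2.imwrite("pics/c2.png",B[...,::-1])
for n in ("scene","side"):
    p,d=load(n); X=cloud(n,d)
    q=p.astype(int); hsv=cv2.cvtColor(p,cv2.COLOR_RGB2HSV)
    m=((hsv[...,1]<40)&(hsv[...,2]>90)&(X[...,2]>.02)&(X[...,2]<.3)&(d>0)&(X[...,0]>.3)&(X[...,0]<1.0)&(abs(X[...,1])<.6)).astype(np.uint8)
    k,l,st,ce=cv2.connectedComponentsWithStats(m)
    for i in range(1,k):
        if st[i,4]>12:
            Y=X[l==i]; print(n,ce[i].round(),st[i,4],np.percentile(Y,2,0).round(3),np.percentile(Y,98,0).round(3))
E
```

```text
scene [306. 178.] 282 [0.357 0.163 0.021] [0.477 0.28  0.171]
scene [282. 173.] 96 [0.329 0.127 0.021] [0.369 0.166 0.126]
scene [331. 217.] 2667 [0.534 0.102 0.027] [0.743 0.302 0.24 ]
scene [247. 202.] 20 [ 0.382 -0.055  0.02 ] [ 0.395 -0.016  0.028]
scene [389. 255.] 1772 [0.817 0.221 0.024] [0.946 0.371 0.105]
scene [279. 235.] 23 [ 0.574 -0.01   0.02 ] [0.611 0.009 0.034]
scene [241. 268.] 1492 [ 0.615 -0.324  0.023] [ 0.723 -0.066  0.155]
scene [291. 251.] 338 [ 0.662 -0.039  0.022] [0.732 0.026 0.089]
scene [455. 250.] 77 [0.96  0.47  0.034] [0.993 0.587 0.088]
scene [359. 298.] 89 [0.962 0.049 0.036] [0.991 0.155 0.086]
scene [176. 328.] 1007 [ 0.792 -0.542  0.133] [ 0.897 -0.439  0.177]
scene [219. 367.] 109 [ 0.962 -0.466  0.038] [ 0.991 -0.369  0.087]
side [314. 137.] 250 [ 0.799 -0.542  0.168] [ 0.902 -0.442  0.175]
side [276. 162.] 269 [ 0.927 -0.465  0.035] [ 0.991 -0.369  0.084]
side [299. 218.] 1666 [ 0.551 -0.322  0.021] [ 0.678 -0.063  0.14 ]
side [202. 206.] 172 [ 0.608 -0.008  0.027] [0.958 0.281 0.246]
side [166. 209.] 501 [0.96  0.052 0.034] [0.989 0.149 0.082]
side [217. 275.] 5578 [0.36  0.133 0.023] [0.703 0.32  0.176]
side [319. 214.] 182 [ 0.577 -0.272  0.046] [ 0.61  -0.147  0.065]
side [249. 227.] 569 [ 0.666 -0.038  0.022] [0.731 0.028 0.086]
side [126. 246.] 2690 [0.804 0.227 0.022] [0.924 0.379 0.102]
side [304. 226.] 39 [ 0.568 -0.135  0.047] [ 0.589 -0.109  0.061]
side [277. 250.] 70 [ 0.567 -0.025  0.02 ] [0.605 0.011 0.024]
side [ 33. 265.] 890 [0.959 0.472 0.034] [0.988 0.568 0.081]
side [342. 273.] 34 [ 0.375 -0.073  0.02 ] [ 0.387 -0.021  0.023]
side [306. 299.] 337 [0.325 0.125 0.021] [0.365 0.171 0.123]
```

View pics/c1.png

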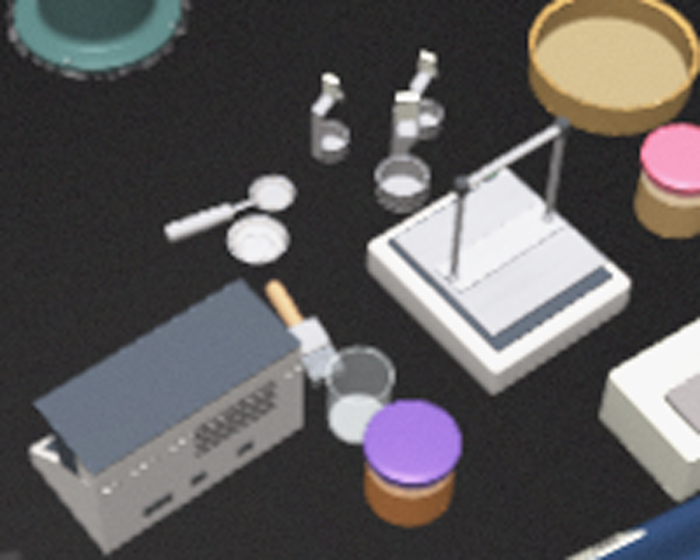

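View pics/c2.png

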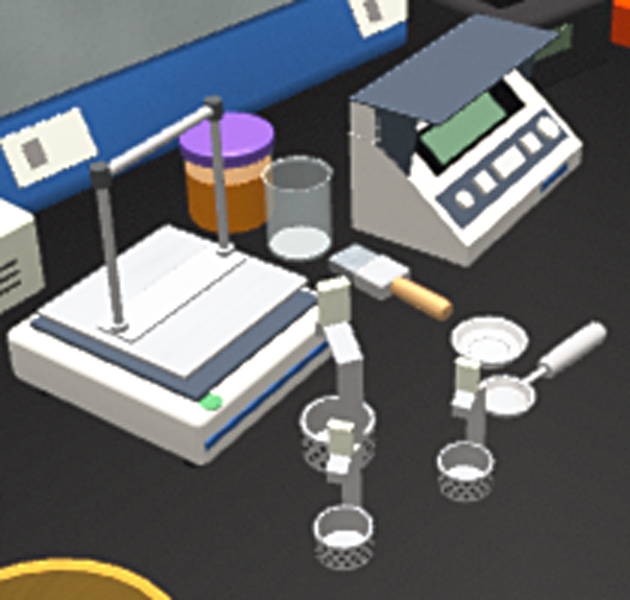

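Choice: cups at scene (305,192), (284,180) and (311,173). The first is the largest, with its tab at scene (306,170), side (261,260), and its tab top measures 0.171 m against the stated 0.168. The keys show clearly in the side view, with power nearest that camera at (305,226) and start at (333,202). Next I'll measure terminal, bar and tab.

```bash
python3 - <<'E'
from h import *
p,d=load("side");X=cloud("side",d); g=p.astype(int).sum(-1)/3
for (u,v) in [(304.7,226),(311.7,220.3),(320,214.3),(328,208.7),(333.3,202)]:
    pass
hsv=cv2.cvtColor(p,cv2.COLOR_RGB2HSV)
roi=np.zeros(g.shape,np.uint8); cv2.fillPoly(roi,[np.array([[296,226],[305,236],[346,204],[337,194]])],1)
m=((g>165)&(roi>0)).astype(np.uint8)
k,l,st,ce=cv2.connectedComponentsWithStats(m,connectivity=4)
K=[]
for i in range(1,k):
    if st[i,4]>5: Y=np.median(X[l==i],0); K.append(Y); print("key",ce[i].round(1),st[i,2:5],Y.round(4))
# face strip plane: dark strip pts
F=X[(roi>0)&(d>0)]; c=F.mean(0); n=np.linalg.svd(F-c)[2][2]; n*=np.sign(n[2]); print("face n",n.round(3),"tilt",np.degrees(np.arccos(n[2])).round(1),"yaw",np.degrees(np.arctan2(-n[1],-n[0])).round(1),c.round(3),len(F))
# hood top in scene
p2,d2=load("scene");X2=cloud("scene",d2)
m=(X2[...,2]>.142)&(X2[...,2]<.166)&(X2[...,0]>.5)&(X2[...,0]<.8)&(X2[...,1]<0)&(X2[...,1]>-.4)
H=X2[m]; r=cv2.minAreaRect(H[:,:2].astype(np.float32)*1000); print("hood",len(H),np.round(r[0],1),np.round(r[1],1),round(r[2],2),np.median(H[:,2]),cv2.boxPoints(r).round())
for n_,x in (("scene",X2),("side",X)):
    m=(x[...,2]>.22)&(x[...,2]<.26)&(x[...,0]>.5)&(x[...,0]<.8)&(x[...,1]>.05)&(x[...,1]<.35)
    B=x[m]; vx=cv2.fitLine(B[:,:2].astype(np.float32),cv2.DIST_HUBER,0,.001,.001).ravel()
    t=(B[:,:2]-vx[2:])@vx[:2]; print(n_,"bar",len(B),vx.round(4),"ends",(vx[2:]+vx[:2]*t.min()).round(4),(vx[2:]+vx[:2]*t.max()).round(4),"len",np.ptp(t).round(3),"mid",(vx[2:]+vx[:2]*(t.min()+t.max())/2).round(4),np.median(B[:,2]).round(4))
    b=(x[...,2]>.137)&(x[...,2]<.18)&(x[...,0]>.35)&(x[...,0]<.52)&(x[...,1]>.08)&(x[...,1]<.3)
    T=x[b]; vv,uu=np.nonzero(b); print(n_,"tab",len(T),uu.mean().round(1),vv.mean().round(1),"ext",uu.min(),uu.max(),vv.min(),vv.max(),T.mean(0).round(4),T.min(0).round(3),T.max(0).round(3)); 
    r=cv2.minAreaRect(T[:,:2].astype(np.float32)*1000);print(np.round(r[0],1),np.round(r[1],1),round(r[2],1))
    # cup
    cu=(x[...,2]>.004)&(x[...,2]<.05)&(np.hypot(x[...,0]-.44,x[...,1]-.175)<.06)
    vv,uu=np.nonzero(cu);print("cup",len(uu),x[cu].mean(0).round(3) if len(uu) else'',x[cu].min(0).round(3),x[cu].max(0).round(3))
    # pan/body top yaw
    q=(x[...,2]>.055)&(x[...,2]<.1)&(x[...,0]>.5)&(x[...,0]<.8)&(x[...,1]>.06)&(x[...,1]<.36)
    r=cv2.minAreaRect(x[q][:,:2].astype(np.float32)*1000);print("bal",np.round(r[0],1),np.round(r[1],1),round(r[2],1))
E
```

```text
key [329.3 212.2] [ 36  38 178] [ 0.5889 -0.2851  0.0381]
key [326.7 207. ] [ 8  7 30] [ 0.5995 -0.2575  0.058 ]
key [319.1 213.4] [11 11 64] [ 0.5914 -0.2071  0.0587]
key [311.4 220.2] [ 8  7 33] [ 0.5824 -0.1572  0.0585]
key [304.5 225.6] [ 6  6 24] [ 0.577  -0.1199  0.0575]
face n [-0.059 -0.131  0.99 ] tilt 8.3 yaw 65.6 [ 0.594 -0.223  0.046] 745
hood 1950 [ 652.5 -193.5] [114.  254.8] 9.66 0.15405070388563064 [[ 575.  -77.]
 [ 618. -329.]
 [ 730. -309.]
 [ 687.  -58.]]
scene bar 130 [ 0.1607 -0.987   0.6277  0.2064] ends [0.6152 0.2826] [0.6394 0.1344] len 0.15 mid [0.6273 0.2085] 0.2394
scene tab 45 305.5 170.3 ext 303 308 167 175 [0.4505 0.1897 0.1574] [0.436 0.179 0.139] [0.463 0.2   0.174]
[449.5 188.9] [22.2 16.9] 45.9
cup 270 [0.443 0.182 0.019] [0.382 0.12  0.004] [0.486 0.233 0.049]
bal [627.4 207. ] [223.4 202.2] 10.1
side bar 272 [ 0.1666 -0.986   0.6207  0.2169] ends [0.6089 0.2862] [0.6343 0.1363] len 0.152 mid [0.6216 0.2112] 0.2386
side tab 146 260.9 259.9 ext 256 266 253 267 [0.4444 0.1932 0.1551] [0.437 0.18  0.137] [0.454 0.205 0.17 ]
[446.  191.6] [24.5 12.5] 63.1
cup 318 [0.448 0.195 0.024] [0.387 0.141 0.004] [0.477 0.224 0.049]
bal [623.6 212.3] [222.  198.8] 9.8
```

```bash
cat >> h.py <<'E'
from scipy.spatial.transform import Rotation as Ro
def target_R(ax,zdir):
    "tool rot with tool x along ax, tool z near zdir"
    x=np.array(ax)/np.linalg.norm(ax); z=np.array(zdir)-np.dot(zdir,x)*x; z/=np.linalg.norm(z)
    return np.c_[x,np.cross(z,x),z]
def rel(pos,R,s=None):
    from workcell import read_state
    s=s or read_state(); R0=Ro.from_rotvec(s['tcp_rot']).as_matrix()
    print("pos",s['tool_pos'].round(4),"t",round(float(s['time']),2),"F",np.round(s['wrist_force'],1),"w",round(float(s['width']),3),"q",s['q'].round(2))
    print("off cm (tool now)",(R0.T@(np.array(pos)-s['tool_pos'])*100).round(2),"world d",((np.array(pos)-s['tool_pos'])*100).round(2),"rotvec deg",np.degrees(Ro.from_matrix(R0.T@R).as_rotvec()).round(2))
yaw=np.radians(9.5); TX=np.array([np.cos(yaw),np.sin(yaw),0]); TY=np.array([-np.sin(yaw),np.cos(yaw),0])
PN=np.array([0,0,np.cos(np.radians(40))])-TX*np.sin(np.radians(40))
E
python3 - <<'E'
from h import *
from workcell import *
s=read_state(); print(Ro.from_rotvec(s['tcp_rot']).as_matrix().round(3))
for z in (TY,-TY,TX,-TX):
    rel([.57,-.12,.1],target_R(-PN,z),s)
tabxy=np.array([.4445,.1905])
for n in ("scene","side"):
    p,d=load(n);x=cloud(n,d);g=p.astype(int).sum(-1)/3
    for lo,hi in ((.045,.065),(.065,.085),(.085,.105),(.105,.12),(.12,.135),(.137,.15),(.15,.17)):
        b=(x[...,2]>lo)&(x[...,2]<hi)&(np.hypot(*(x[...,:2]-tabxy).transpose(2,0,1))<.05)
        T=x[b]; vv,uu=np.nonzero(b)
        if len(T): print(n,lo,len(T),T.mean(0).round(4),uu.mean().round(1),vv.mean().round(1))
    # key start check
p,d=load("side");x=cloud("side",d);g=p.astype(int).sum(-1)/3
print(g[194:214,326:346].astype(int))
E
```

```text
[[-0.001  0.926  0.378]
 [ 0.002  0.378 -0.926]
 [-1.     0.    -0.002]]
pos [ 0.255  -0.6243  0.2301] t 0.1 F [-0.5  0.8  0.6] w 0.999 q [-1.22  0.26  1.61  0.    1.27 -0.04]
off cm (tool now) [ 13.08  48.22 -34.75] world d [ 31.5   50.43 -13.01] rotvec deg [-157.83  -57.46   -6.56]
pos [ 0.255  -0.6243  0.2301] t 0.1 F [-0.5  0.8  0.6] w 0.999 q [-1.22  0.26  1.61  0.    1.27 -0.04]
off cm (tool now) [ 13.08  48.22 -34.75] world d [ 31.5   50.43 -13.01] rotvec deg [12.15 -4.55 39.84]
pos [ 0.255  -0.6243  0.2301] t 0.1 F [-0.5  0.8  0.6] w 0.999 q [-1.22  0.26  1.61  0.    1.27 -0.04]
off cm (tool now) [ 13.08  48.22 -34.75] world d [ 31.5   50.43 -13.01] rotvec deg [-73.96 -33.75  26.83]
pos [ 0.255  -0.6243  0.2301] t 0.1 F [-0.5  0.8  0.6] w 0.999 q [-1.22  0.26  1.61  0.    1.27 -0.04]
off cm (tool now) [ 13.08  48.22 -34.75] world d [ 31.5   50.43 -13.01] rotvec deg [97.98 28.43 35.77]
scene 0.045 12 [0.4198 0.2    0.0527] 302.8 182.2
scene 0.065 3 [0.416  0.1972 0.0761] 302.0 178.0
scene 0.085 3 [0.4143 0.1975 0.0921] 302.0 175.0
scene 0.105 11 [0.4611 0.1873 0.1132] 305.8 18
[... 1493 characters left out ...]
  77  29
   36  42]
 [254 255 255 146  91  98 105 117 122 100  89 112 198 255 255 255 216  82
   32  39]
 [254 253 255 242 123  97  99  99  93  91 122 235 255 255 255 255 255 204
   61  35]
 [255 254 255 255 188 107 101  97  92 123 234 255 255 254 254 255 255 223
   69  34]
 [202 255 255 227 119  98  98  93 125 235 255 255 254 254 255 255 216 127
   44  36]
 [148 217 178 115  94  96  93 124 235 255 255 254 255 255 255 214 143 114
   47  39]
 [118 121 104  93  93  92 134 234 255 255 254 255 255 253 174 138 139 117
   49  40]
 [ 98 100  98  93 100 159 254 255 255 254 255 255 254 167 132 140 143  97
   44  42]
 [ 95  99  93 108 201 255 255 255 254 255 255 240 158 134 140 144 147  98
   45  42]]
```

The side view gives power (.577,-.120,.058) and tare (.591,-.207). The hood edge predicts (.574,-.118) and (.588,-.206), so they agree within 3 mm. I'm moving to a standoff above the power key.

carry_out(
  offset=[
    [0,2.91,-2.39],
    [0,2.91,-2.39],
    [0,2.91,-2.39],
    [0,2.91,-2.39],
    [0,2.91,-2.39],
  ],
  delta_rot=[
    [0,0,0],
    [0,0,0],
    [0,0,0],
    [0,0,0],
    [0,0,0],
  ],
  fingers=-1,
)

```text
time: 0.52
tool_pos: [0.3449, -0.4574, 0.2306]
tcp_rot: [0.92, 1.369, -0.919]
wrist_force: [-0.0, 0.6, 1.0]
width: 0.305
```

carry_out(
  offset=[
    [0,2.91,-2.39],
    [0,2.91,-2.39],
    [0,2.91,-2.39],
    [0,2.91,-2.39],
    [0,2.91,-2.39],
  ],
  delta_rot=[
    [0,0,0],
    [0,0,0],
    [0,0,0],
    [0,0,0],
    [0,0,0],
  ],
)

```text
time: 0.93
tool_pos: [0.4345, -0.2917, 0.2309]
tcp_rot: [0.919, 1.369, -0.919]
wrist_force: [0.6, -0.5, -0.6]
width: -0.002
```

carry_out(
  offset=[
    [0,2.91,-2.39],
    [0,2.91,-2.39],
    [0,2.91,-2.39],
    [0,2.91,-2.39],
    [0,2.91,-2.39],
  ],
  delta_rot=[
    [0,0,0],
    [0,0,0],
    [0,0,0],
    [0,0,0],
    [0,0,0],
  ],
)

```text
time: 1.35
tool_pos: [0.524, -0.126, 0.2309]
tcp_rot: [0.919, 1.368, -0.919]
wrist_force: [-0.2, -1.0, -0.3]
width: -0.001
```

carry_out(
  offset=[
    [0,0,0],
    [0,0,0],
    [0,0,0],
    [0,0,0],
    [0,0,0],
  ],
  delta_rot=[
    [2,-0.75,6.64],
    [2,-0.75,6.64],
    [2,-0.75,6.64],
    [2,-0.75,6.64],
    [2,-0.75,6.64],
  ],
)

```text
time: 1.77
tool_pos: [0.5241, -0.1279, 0.232]
tcp_rot: [1.318, 0.888, -0.613]
wrist_force: [-1.4, 0.6, 0.5]
width: -0.005
```

```bash
python3 - <<'E'
from h import *
P=np.array([.575,-.119,.058]); rel(P+.06*PN,target_R(-PN,-TY))
E
```

```text
pos [ 0.5241 -0.1279  0.232 ] t 1.77 F [-1.4  0.6  0.5] w -0.005 q [-0.52 -0.3   2.27  0.54  0.78  0.53]
off cm (tool now) [11.38 -6.   -0.17] world d [  1.29   0.25 -12.8 ] rotvec deg [ 2.18 -0.63  6.29]
```

carry_out(
  offset=[
    [0,0,0],
    [2.66,-1.81,0],
    [2.66,-1.81,0],
    [2.66,-1.81,0],
    [2.66,-1.81,0],
  ],
  delta_rot=[
    [2.18,-0.63,6.3],
    [0,0,0],
    [0,0,0],
    [0,0,0],
    [0,0,0],
  ],
)

```text
time: 2.18
tool_pos: [0.5352, -0.1261, 0.1022]
tcp_rot: [1.385, 0.797, -0.557]
wrist_force: [1.5, 0.6, -0.5]
width: -0.002
```

```bash
python3 - <<'E'
from h import *
from workcell import *
P=np.array([.575,-.119,.058]); rel(P+.02*PN,target_R(-PN,-TY))
s=read_state(); p,d=read_camera("wrist"); np.savez("wrist1.npz",p=p,d=d,pos=s['tool_pos'],rot=s['tcp_rot'])
cv2.imwrite("pics/w1.png",p[...,::-1])
E
```

```text
pos [ 0.5352 -0.1261  0.1022] t 2.18 F [ 1.5  0.6 -0.5] w -0.002 q [-0.55 -0.11  2.44  1.08  0.49 -0.04]
off cm (tool now) [ 3.98  0.27 -0.04] world d [ 2.71  0.49 -2.89] rotvec deg [ 0.03 -0.01  0.31]
```

View pics/w1.png

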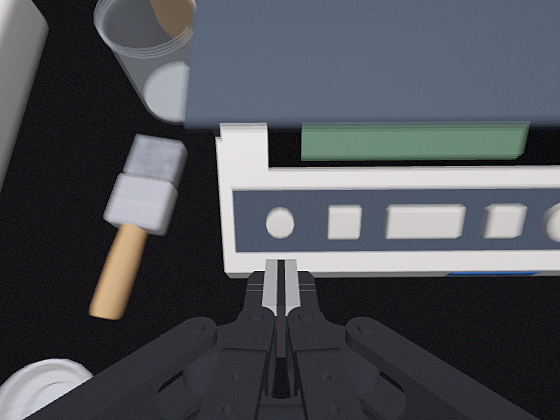

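The wrist picture shows power at (280,222), mode (344,222), tare (425,222), print (506,222) and start at the right edge. The shut fingertips are at about (281,265).

```bash
cat >> h.py <<'E'
def wcloud(f):
    z=np.load(f); c=get_calibration("wrist"); T=np.eye(4); T[:3,:3]=Ro.from_rotvec(z['rot']).as_matrix(); T[:3,3]=z['pos']
    return z['p'],z['d'],cloud("w",z['d'],c,T@c['mount'])
E
python3 - <<'E'
from h import *
p,d,x=wcloud("wrist1.npz"); g=p.astype(int).sum(-1)/3
roi=np.zeros(g.shape,bool); roi[198:245,245:]=1
m=((g>150)&roi).astype(np.uint8); k,l,st,ce=cv2.connectedComponentsWithStats(m)
K=[]
for i in range(1,k):
    if st[i,4]>100:
        q=cv2.erode((l==i).astype(np.uint8),np.ones((5,5)))>0; K.append(x[q].mean(0)); print(ce[i].round(1),st[i,:5],K[-1].round(4),x[q].std(0).round(4))
K=np.array(K[:4]); print(np.linalg.norm(np.diff(K,axis=0),axis=1).round(4), np.degrees(np.arctan2((K[0]-K[3])[1],(K[0]-K[3])[0])).round(2)-90)
f=(d>0)&(x[...,2]<.08)&(x[...,2]>.035); f[:190]=0;f[248:]=0;f[:,:240]=0;f&=(g<110)
F=x[f]; n=np.linalg.svd(F-F.mean(0),full_matrices=False)[2][2]; n*=np.sign(n[2]); print(n.round(3),np.degrees(np.arccos(n[2])),PN.round(3), "proud",((K-F.mean(0))@n).round(4))
E
```

```text
[555.1 222.7] [549 203  11  38 296] [ 0.6021 -0.2857  0.0551] [0.0079 0.0119 0.0163]
[424.7 221.2] [ 387  205   79   34 2427] [ 0.5896 -0.2056  0.0569] [0.0062 0.0126 0.011 ]
[504.7 220.8] [ 486  205   41   33 1086] [ 0.5978 -0.2534  0.0572] [0.0075 0.01   0.0151]
[344.  221.9] [ 328  206   34   33 1041] [ 0.5805 -0.1571  0.0584] [0.0083 0.0055 0.0212]
[279.6 222.9] [266 208  28  30 648] [ 0.5739 -0.1189  0.0571] [0.0054 0.0035 0.0144]
[0.0811 0.0486 0.0979] -170.45999999999998
[-0.634 -0.112  0.765] 40.05441910733546 [-0.634 -0.106  0.766] proud [0.0064 0.0067 0.0072 0.0082]
```

carry_out(
  offset=[
    [1.9,0.06,-0.02],
    [1.9,0.06,-0.02],
    [1.5,0.06,0],
    [0.4,0,0],
    [0,0,0],
  ],
  delta_rot=[
    [0,0,0.3],
    [0,0,0],
    [0,0,0],
    [0,0,0],
    [0,0,0],
  ],
)

```text
time: 2.65
tool_pos: [0.5731, -0.1183, 0.0601]
tcp_rot: [1.388, 0.797, -0.552]
wrist_force: [-0.4, 0.4, -0.6]
width: 0.001
```

carry_out(
  offset=[
    [0.15,0,0],
    [0.15,0,0],
    [0.15,0,0],
    [0.15,0,0],
    [0,0,0],
  ],
  delta_rot=[
    [0,0,0],
    [0,0,0],
    [0,0,0],
    [0,0,0],
    [0,0,0],
  ],
)

```text
time: 3.07
tool_pos: [0.5774, -0.1186, 0.0569]
tcp_rot: [1.388, 0.793, -0.551]
wrist_force: [-0.9, -0.1, 2.9]
width: -0.004
```

```bash
python3 - <<'E'
from h import *
from workcell import *
P=np.array([.5742,-.1189,.0578]); rel(P,target_R(-PN,-TY)); print("F along n",read_state()['wrist_force']@PN)
E
```

```text
pos [ 0.5774 -0.1186  0.0569] t 3.07 F [-0.9 -0.1  2.9] w -0.004 q [-0.48  0.06  2.4   1.35  0.41 -0.29]
off cm (tool now) [-0.27 -0.18 -0.03] world d [-0.32 -0.03  0.09] rotvec deg [ 0.02 -0.08 -0.05]
F along n 2.8514047007514605
```

carry_out(
  offset=[
    [0.1,0,0],
    [0.1,0,0],
    [0.1,0,0],
    [0.1,0,0],
    [0,0,0],
  ],
  delta_rot=[
    [0,0,0],
    [0,0,0],
    [0,0,0],
    [0,0,0],
    [0,0,0],
  ],
)

```text
time: 3.48
tool_pos: [0.5796, -0.1182, 0.0542]
tcp_rot: [1.387, 0.793, -0.551]
wrist_force: [-17.4, -1.5, 20.3]
width: -0.001
```

carry_out(
  offset=[
    [-2.0,0,0],
    [0,-0.1,2.0],
    [0,-0.1,2.0],
    [0,0,0],
    [1.0,0,0],
  ],
  delta_rot=[
    [0,0,0],
    [0,0,0],
    [0,0,0],
    [0,0,0],
    [0,0,0],
  ],
)

```text
time: 3.9
tool_pos: [0.5786, -0.1601, 0.0601]
tcp_rot: [1.388, 0.792, -0.553]
wrist_force: [0.6, -0.5, 0.5]
width: 0.0
```

carry_out(
  offset=[
    [0.3,0,0],
    [0.2,0,0],
    [0.2,0,0],
    [0.2,0,0],
    [0,0,0],
  ],
  delta_rot=[
    [0,0,0],
    [0,0,0],
    [0,0,0],
    [0,0,0],
    [0,0,0],
  ],
)

```text
time: 4.32
tool_pos: [0.583, -0.1572, 0.0517]
tcp_rot: [1.387, 0.796, -0.553]
wrist_force: [-8.4, -1.5, 5.6]
width: 0.001
```

```bash
python3 - <<'E'
from h import *
from workcell import *
P=np.array([.5808,-.1575,.058]); rel(P,target_R(-PN,-TY)); print("F along n",read_state()['wrist_force']@PN)
E
```

```text
pos [ 0.583  -0.1572  0.0517] t 4.32 F [-8.4 -1.5  5.6] w 0.001 q [-0.55  0.11  2.35  1.33  0.45 -0.32]
off cm (tool now) [-0.63  0.24 -0.01] world d [-0.22 -0.03  0.63] rotvec deg [ 0.03 -0.13  0.1 ]
F along n 9.77900071280297
```

carry_out(
  offset=[
    [0.05,0,0],
    [0,0,0],
    [0,0,0],
    [0,0,0],
    [0,0,0],
  ],
  delta_rot=[
    [0,0,0],
    [0,0,0],
    [0,0,0],
    [0,0,0],
    [0,0,0],
  ],
)

```text
time: 4.73
tool_pos: [0.5831, -0.1572, 0.0516]
tcp_rot: [1.387, 0.796, -0.552]
wrist_force: [-11.5, -2.3, 10.0]
width: 0.002
```

```bash
python3 - <<'E'
from h import *
R=target_R([0,0,-1],[1,0,0])
G=np.array([.4475,.190])
# stay-off pose above the basket for a wrist look: camera y offset forward
for yw in (-18,):
    xb=np.array([np.cos(np.radians(yw)),np.sin(np.radians(yw)),0])
    for z in (xb,-xb): rel([*G,.30],target_R([0,0,-1],z))
E
```

```text
pos [ 0.5831 -0.1572  0.0516] t 4.73 F [-11.5  -2.3  10. ] w 0.002 q [-0.55  0.11  2.35  1.33  0.45 -0.32]
off cm (tool now) [-23.87  10.1  -36.53] world d [-13.56  34.72  24.84] rotvec deg [-59.78  21.64 -35.87]
pos [ 0.5831 -0.1572  0.0516] t 4.73 F [-11.5  -2.3  10. ] w 0.002 q [-0.55  0.11  2.35  1.33  0.45 -0.32]
off cm (tool now) [-23.87  10.1  -36.53] world d [-13.56  34.72  24.84] rotvec deg [112.02 -40.73 -24.57]
```

carry_out(
  offset=[
    [-4.0,0,0],
    [-4.0,0,0],
    [-4.0,0,0],
    [0,0,0],
    [0,0,0],
  ],
  delta_rot=[
    [0,0,0],
    [0,0,0],
    [0,0,0],
    [-5.43,1.97,-3.26],
    [-5.43,1.97,-3.26],
  ],
)

```text
time: 5.15
tool_pos: [0.5073, -0.1715, 0.1474]
tcp_rot: [1.191, 0.958, -0.504]
wrist_force: [1.1, 1.2, -0.3]
width: -0.001
```

carry_out(
  offset=[
    [0,0,0],
    [0,0,0],
    [0,0,0],
    [0,0,0],
    [0,0,0],
  ],
  delta_rot=[
    [-5.43,1.97,-3.26],
    [-5.43,1.97,-3.26],
    [-5.43,1.97,-3.26],
    [-5.43,1.97,-3.26],
    [-5.43,1.97,-3.26],
  ],
)

```text
time: 5.57
tool_pos: [0.5082, -0.1705, 0.1442]
tcp_rot: [0.682, 1.327, -0.369]
wrist_force: [0.1, 1.3, -0.7]
width: 0.001
```

carry_out(
  offset=[
    [0,0,0],
    [0,0,0],
    [0,0,0],
    [0,0,0],
    [-4.0,0,0],
  ],
  delta_rot=[
    [-5.43,1.97,-3.26],
    [-5.43,1.97,-3.26],
    [-5.43,1.97,-3.26],
    [-5.43,1.97,-3.26],
    [0,0,0],
  ],
  fingers=1,
)

```text
time: 5.98
tool_pos: [0.5038, -0.167, 0.1757]
tcp_rot: [0.245, 1.575, -0.24]
wrist_force: [-0.1, 1.1, -1.2]
width: 0.71
```

```bash
python3 - <<'E'
from h import *
xb=np.array([np.cos(np.radians(-18)),np.sin(np.radians(-18)),0])
rel([.4475,.190,.30],target_R([0,0,-1],xb))
E
```

```text
pos [ 0.5038 -0.167   0.1757] t 5.98 F [-0.1  1.1 -1.2] w 0.71 q [-0.37  0.05  1.96 -0.    1.15 -0.06]
off cm (tool now) [-12.13  32.31 -16.42] world d [-5.63 35.7  12.43] rotvec deg [ 0.32 -1.02 -0.01]
```

carry_out(
  offset=[
    [-2.43,2.0,-1.0],
    [-2.43,2.0,-1.0],
    [-2.43,2.0,-1.0],
    [-2.43,2.0,-1.0],
    [-2.43,2.0,-1.0],
  ],
  delta_rot=[
    [0,-1.0,0],
    [0,0,0],
    [0,0,0],
    [0,0,0],
    [0,0,0],
  ],
)

```text
time: 6.4
tool_pos: [0.4891, -0.0581, 0.3057]
tcp_rot: [0.245, 1.54, -0.247]
wrist_force: [1.2, -0.6, -1.2]
width: 0.998
```

carry_out(
  offset=[
    [0,3.2,-1.63],
    [0,3.2,-1.63],
    [0,3.2,-1.63],
    [0,3.2,-1.63],
    [0,3.2,-1.63],
  ],
  delta_rot=[
    [0,0,0],
    [0,0,0],
    [0,0,0],
    [0,0,0],
    [0,0,0],
  ],
)

```text
time: 6.82
tool_pos: [0.4609, 0.1196, 0.3035]
tcp_rot: [0.245, 1.539, -0.248]
wrist_force: [1.3, -0.1, -0.2]
width: 0.998
```

carry_out(
  offset=[
    [0,3.2,-1.63],
    [0,3.1,-1.6],
    [0,0,0],
    [0,0,0],
    [0,0,0],
  ],
  delta_rot=[
    [0,0,0],
    [0,0,0],
    [0,0,0],
    [0,0,0],
    [0,0,0],
  ],
)

```text
time: 7.23
tool_pos: [0.4504, 0.1876, 0.3027]
tcp_rot: [0.243, 1.54, -0.248]
wrist_force: [0.7, -0.5, 0.6]
width: 1.002
```

```bash
python3 - <<'E'
from h import *
from workcell import *
xb=np.array([np.cos(np.radians(-18)),np.sin(np.radians(-18)),0])
rel([.4475,.190,.30],target_R([0,0,-1],xb))
s=read_state(); p,d=read_camera("wrist"); np.savez("wrist2.npz",p=p,d=d,pos=s['tool_pos'],rot=s['tcp_rot'])
cv2.imwrite("pics/w2.png",p[...,::-1])
E
```

```text
pos [0.4504 0.1876 0.3027] t 7.23 F [ 0.7 -0.5  0.6] w 1.002 q [ 0.35 -0.14  1.9  -0.01  1.37  0.67]
off cm (tool now) [ 0.27  0.14 -0.36] world d [-0.29  0.24 -0.27] rotvec deg [ 0.04  0.99 -0.  ]
```

View pics/w2.png

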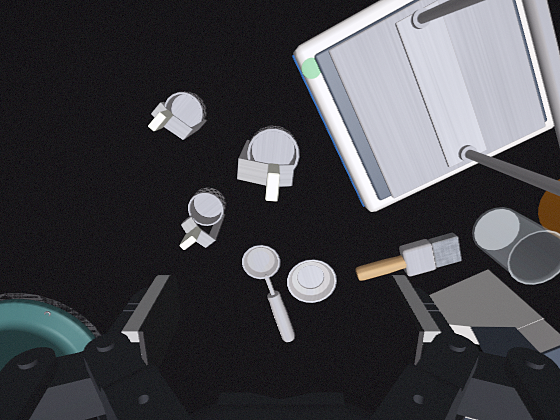

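The wrist picture shows the largest basket in the centre: tab (272,185), strap at left (240–265,172), hook opening to the right. Small look-alikes are at (180,115) and (205,215). Next is its exact position and yaw.

```bash
python3 - <<'E'
from h import *
p,d,x=wcloud("wrist2.npz")
near=(np.hypot(x[...,0]-.4475,x[...,1]-.19)<.05)&(d>0)
for lo,hi in ((.015,.03),(.030,.040),(.08,.105),(.105,.115),(.117,.137),(.15,.163),(.163,.175)):
    b=near&(x[...,2]>lo)&(x[...,2]<hi); T=x[b]
    if len(T)<5: print(lo,len(T));continue
    r=cv2.minAreaRect(T[:,:2].astype(np.float32)*1000); print(lo,len(T),T.mean(0).round(4),np.round(r[0],1),np.round(r[1],1),round(r[2],1))
b=near&(x[...,2]>.03)&(x[...,2]<.041)
# rim circle fit
T=x[b][:,:2]; A=np.c_[2*T,np.ones(len(T))]; s=np.linalg.lstsq(A,(T**2).sum(1),rcond=None)[0]; print("rim",s[:2].round(4),np.sqrt(s[2]+s[:2]@s[:2]).round(4))
# bench check
b=(d>0)&(abs(x[...,2])<.02); print("bench z",np.median(x[b][:,2]))
E
```

```text
0.015 121 [0.4509 0.2061 0.0234] [449.3 201.1] [40.9 61.9] 68.7
0.03 295 [0.4522 0.2045 0.0348] [449.6 200.3] [42.  62.8] 59.3
0.08 21 [0.4221 0.2126 0.092 ] [422.3 211.7] [2.3 5. ] 14.0
0.105 14 [0.4342 0.2064 0.1102] [441.6 203.8] [14.3 52.8] 82.8
0.117 921 [0.4394 0.1954 0.124 ] [440.6 195.1] [22.1 51. ] 67.2
0.15 46 [0.4506 0.2018 0.1565] [444.3 196. ] [22.6  8.8] 39.2
0.163 361 [0.4467 0.1923 0.167 ] [446.6 191.8] [24.1 10. ] 66.5
rim [0.4464 0.1919] 0.0284
bench z -0.0007024385708467307
```

```bash
python3 - <<'E'
from h import *
a=np.radians(-23.2); xb=np.array([np.cos(a),np.sin(a),0])
rel([.4466,.1920,.137],target_R([0,0,-1],xb))
R=target_R([0,0,-1],xb);print("final-frame off",(R.T@(np.array([.4466,.1920,.137])-np.array([.4504,.1876,.3027]))*100).round(2))
E
```

```text
pos [0.4507 0.187  0.3028] t 7.28 F [ 0.9 -0.5  0.1] w 0.997 q [ 0.35 -0.14  1.9  -0.01  1.37  0.67]
off cm (tool now) [16.57  0.34 -0.83] world d [ -0.41   0.5  -16.58] rotvec deg [ 5.15  1.   -0.06]
final-frame off [16.57  0.25 -0.52]
```

carry_out(
  offset=[
    [0,0,0],
    [2.5,0.27,-0.55],
    [3.5,0,0],
    [3.5,0,0],
    [3.0,0,0],
  ],
  delta_rot=[
    [5.15,1.0,0],
    [0,0,0],
    [0,0,0],
    [0,0,0],
    [0,0,0],
  ],
)

```text
time: 7.7
tool_pos: [0.4469, 0.1907, 0.1764]
tcp_rot: [0.321, 1.547, -0.318]
wrist_force: [-0.4, 0.1, 0.0]
width: 0.998
```

carry_out(
  offset=[
    [2.0,0,0],
    [1.5,0,0],
    [0.57,0,0],
    [0,0,0],
    [0,0,0],
  ],
  delta_rot=[
    [0,0,0],
    [0,0,0],
    [0,0,0],
    [0,0,0],
    [0,0,0],
  ],
)

```text
time: 8.12
tool_pos: [0.4477, 0.1918, 0.1379]
tcp_rot: [0.32, 1.546, -0.317]
wrist_force: [-0.4, -0.6, 0.5]
width: 1.002
```

```bash
python3 - <<'E'
from h import *
from workcell import *
a=np.radians(-23.2); xb=np.array([np.cos(a),np.sin(a),0])
rel([.4466,.1920,.137],target_R([0,0,-1],xb))
s=read_state(); p,d=read_camera("wrist"); np.savez("wrist3.npz",p=p,d=d,pos=s['tool_pos'],rot=s['tcp_rot'])
p,d,x=wcloud("wrist3.npz")
b=(np.hypot(x[...,0]-.4475,x[...,1]-.19)<.025)&(d>0)&(x[...,2]>.163)&(x[...,2]<.175)
T=x[b]; r=cv2.minAreaRect(T[:,:2].astype(np.float32)*1000); print(len(T),T.mean(0).round(4),np.round(r[0],1),np.round(r[1],1),round(r[2],1))
E
```

```text
pos [0.4477 0.1918 0.1379] t 8.12 F [-0.4 -0.6  0.5] w 1.002 q [ 0.35 -0.01  2.1   0.    1.06  0.76]
off cm (tool now) [ 0.09 -0.02 -0.11] world d [-0.11  0.02 -0.09] rotvec deg [-0.09  0.03 -0.12]
1539 [0.4471 0.1931 0.1669] [446.6 191.7] [25.1  9.8] 66.1
```

carry_out(
  offset=[
    [0,0,-0.1],
    [0,0,0],
    [0,0,0],
    [0,0,0],
    [0,0,0],
  ],
  delta_rot=[
    [0,0,0],
    [0,0,0],
    [0,0,0],
    [0,0,0],
    [0,0,0],
  ],
  fingers=-1,
  newtons=40,
)

```text
time: 8.58
tool_pos: [0.4463, 0.1931, 0.1377]
tcp_rot: [0.319, 1.546, -0.316]
wrist_force: [-0.0, -0.1, -0.1]
width: 0.299
```

carry_out(
  offset=[
    [0,0,0],
    [0,0,0],
    [0,0,0],
    [0,0,0],
    [0,0,0],
  ],
  delta_rot=[
    [0,0,0],
    [0,0,0],
    [0,0,0],
    [0,0,0],
    [0,0,0],
  ],
)

```text
time: 9.0
tool_pos: [0.4463, 0.193, 0.1375]
tcp_rot: [0.319, 1.547, -0.316]
wrist_force: [1.0, -0.8, 1.9]
width: 0.115
```

carry_out(
  offset=[
    [-0.5,0,0],
    [-1,0,0],
    [-2,0,0],
    [-2,0,0],
    [-2,0,0],
  ],
  delta_rot=[
    [0,0,0],
    [0,0,0],
    [0,0,0],
    [0,0,0],
    [0,0,0],
  ],
)

```text
time: 9.42
tool_pos: [0.4456, 0.1927, 0.2134]
tcp_rot: [0.319, 1.548, -0.316]
wrist_force: [-0.3, 0.4, -2.5]
width: 0.104
```

carry_out(
  offset=[
    [-2.5,0,0],
    [-2.5,0,0],
    [-2.0,0,0],
    [-1,0,0],
    [0,0,0],
  ],
  delta_rot=[
    [0,0,0],
    [0,0,0],
    [0,0,0],
    [0,0,0],
    [0,0,0],
  ],
)

```text
time: 9.83
tool_pos: [0.4475, 0.1933, 0.2959]
tcp_rot: [0.321, 1.542, -0.313]
wrist_force: [0.6, -0.2, -2.2]
width: 0.114
```

```bash
python3 - <<'E'
from h import *
from workcell import *
rel([.525,.192,.29],target_R([0,0,-1],TX))
for n in ("scene","side"):
    p,d=read_camera(n); np.savez(f"{n}1.npz",p=p,d=d)
p,d=load("side",1)
cv2.imwrite("pics/s2.png",cv2.resize(p[130:330,150:350],None,fx=3,fy=3,interpolation=cv2.INTER_CUBIC)[...,::-1])
E
```

```text
pos [0.4475 0.1933 0.2959] t 9.83 F [ 0.6 -0.2 -2.2] w 0.114 q [ 0.36 -0.14  1.91  0.    1.36  0.76]
off cm (tool now) [0.63 2.93 7.18] world d [ 7.75 -0.13 -0.59] rotvec deg [-32.7    0.34  -0.26]
```

View pics/s2.png

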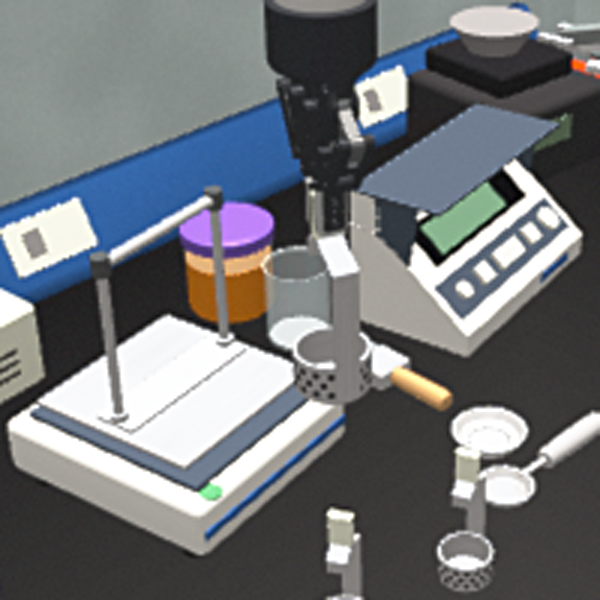

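The side crop shows the basket held upright, tab between the fingers at crop (330,215), clear of the balance. Next: turn to the bar's yaw and go to 100 mm in front of it.

carry_out(
  offset=[
    [0,0,0],
    [0,0,0],
    [0,0,0],
    [0,0,0],
    [0,0,0],
  ],
  delta_rot=[
    [-4,0,0],
    [-7,0.17,-0.13],
    [-7,0.17,-0.13],
    [-7,0,0],
    [-7,0,0],
  ],
)

```text
time: 10.35
tool_pos: [0.4447, 0.1922, 0.2896]
tcp_rot: [-0.127, 1.578, 0.124]
wrist_force: [0.6, 1.2, -2.0]
width: 0.11
```

carry_out(
  offset=[
    [0.1,-0.3,1.5],
    [0.1,-0.3,1.8],
    [0.1,-0.3,1.8],
    [0.1,-0.2,1.6],
    [0.1,-0.2,1.0],
  ],
  delta_rot=[
    [-0.7,0,0],
    [0,0,0],
    [0,0,0],
    [0,0,0],
    [0,0,0],
  ],
)

```text
time: 10.77
tool_pos: [0.5242, 0.192, 0.284]
tcp_rot: [-0.132, 1.577, 0.129]
wrist_force: [-0.4, 0.1, -1.9]
width: 0.111
```

carry_out(
  offset=[
    [0,0,0],
    [0,0,0],
    [0,0,0],
    [0,0,0],
    [0,0,0],
  ],
  delta_rot=[
    [0,0,0],
    [0,0,0],
    [0,0,0],
    [0,0,0],
    [0,0,0],
  ],
)

```text
time: 11.18
tool_pos: [0.5234, 0.1924, 0.287]
tcp_rot: [-0.131, 1.573, 0.13]
wrist_force: [0.5, 0.5, -1.4]
width: 0.111
```

```bash
cat > look.py <<'E'
import sys
from h import *
from workcell import *
f,out=sys.argv[1:3]
s=read_state(); p,d=read_camera("wrist"); np.savez(f,p=p,d=d,pos=s['tool_pos'],rot=s['tcp_rot']); cv2.imwrite(out,p[...,::-1])
E
python3 look.py wrist4.npz pics/w4.png; python3 - <<'E'
from h import *
rel([.526,.193,.29],target_R([0,0,-1],TX))
p,d,x=wcloud("wrist4.npz")
m=(d>0)&(x[...,2]>.225)&(x[...,2]<.26)&(x[...,0]>.585)&(x[...,0]<.67)&(x[...,1]>.1)&(x[...,1]<.32)
vv,uu=np.nonzero(m); B=x[m]; print(len(B))
if len(B)>10:
    print(uu.min(),uu.max(),vv.min(),vv.max(),B.min(0).round(4),B.max(0).round(4))
    v=cv2.fitLine(B[:,:2].astype(np.float32),cv2.DIST_HUBER,0,.001,.001).ravel(); print(v)
    t=(B[:,:2]-v[2:])@v[:2]; print((v[2:]+v[:2]*t.min()).round(4),(v[2:]+v[:2]*t.max()).round(4), "top z",np.percentile(B[:,2],[50,90]))
E
```

```text
pos [0.5235 0.1925 0.2872] t 11.23 F [-0.9  0.2 -0.7] w 0.113 q [0.31 0.02 1.78 0.   1.35 0.14]
off cm (tool now) [-0.28  0.01  0.26] world d [0.25 0.05 0.28] rotvec deg [ 0.02 -0.32  0.02]
5619
424 500 95 345 [0.6047 0.1358 0.2253] [0.6423 0.2851 0.2459]
[ 0.17057577 -0.9853446   0.6207377   0.21461807]
[0.6086 0.2846] [0.6346 0.1347] top z [0.23868428 0.24318489]
```

View pics/w4.png

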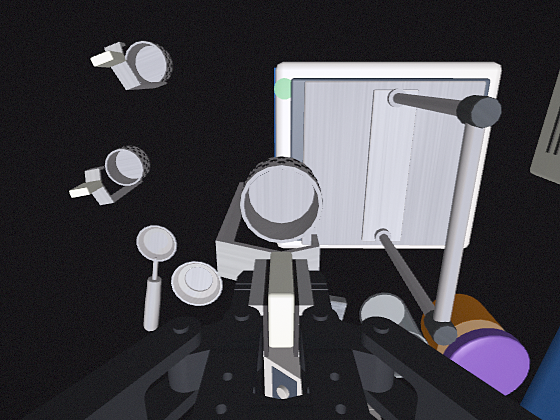

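The picture shows the bar from cap (480,110) to cap (440,330), with the held basket at (282,200) and the hook opening to the right towards the bar. Next: refine the bar axis by casting its centreline pixels onto z = 0.235.

```bash
python3 - <<'E'
from h import *
z=np.load("wrist4.npz"); p,d,x=wcloud("wrist4.npz"); c=get_calibration("wrist")
T=np.eye(4); T[:3,:3]=Ro.from_rotvec(z['rot']).as_matrix(); T[:3,3]=z['pos']; T=T@c['mount']
def cast(u,v,h):
    r=T[:3,:3]@np.array([(u-c['cx'])/c['fx'],(v-c['cy'])/c['fy'],1]); return T[:3,3]+r*(h-T[2,3])/r[2]
m=(d>0)&(x[...,2]>.215)&(x[...,2]<.255)&(x[...,0]>.58)&(x[...,0]<.68)
Q=[]
for v in range(140,310,10):
    u=np.nonzero(m[v,400:510])[0]+400
    if len(u)>5: Q.append(cast((u.min()+u.max())/2,v,.235)); 
    if v%40==20: print(v,u.min(),u.max(),Q[-1].round(4), (np.linalg.norm(cast(u.min(),v,.235)-cast(u.max()+1,v,.235))).round(4))
Q=np.array(Q); v=cv2.fitLine(Q[:,:2].astype(np.float32),cv2.DIST_HUBER,0,.001,.001).ravel(); print("line",v, "yaw",np.degrees(np.arctan2(-v[0]*np.sign(v[1]),abs(v[1]))))
# caps
for v0,v1 in ((90,130),(310,350)):
    q=m.copy(); q[:v0]=0;q[v1:]=0; vv,uu=np.nonzero(q)
    pts=np.c_[uu,vv]; print(uu.min(),uu.max(),vv.min(),vv.max())
pos=z['pos']; n=v[:2]*np.sign(v[1]); 
# perpendicular distance tcp -> bar
w=v[2:]-pos[:2]; ax=np.array([n[1],-n[0]]); print("perp dist tcp->bar",w@ax, "bar dir y",n)
s=-( (v[2:]-np.array([.623,.2097]))@n); print("mid on line",v[2:]+n*s)
E
```

```text
140 462 482 [0.6152 0.2622 0.235 ] 0.0112
180 456 475 [0.6192 0.2404 0.235 ] 0.0111
220 449 467 [0.6229 0.2167 0.235 ] 0.011
260 442 460 [0.6271 0.1911 0.235 ] 0.0114
300 436 453 [0.6321 0.1634 0.235 ] 0.0113
line [ 0.16543204 -0.9862212   0.62312144  0.21585631] yaw 9.522332
452 500 95 129
422 456 310 345
perp dist tcp->bar 0.10226189143802947 bar dir y [-0.16543204  0.9862212 ]
mid on line [0.62412254 0.2098883 ]
```

carry_out(
  offset=[
    [0,0,1.2],
    [0,0,2],
    [0,0,2],
    [0,0,2],
    [0,0,1.5],
  ],
  delta_rot=[
    [0,0,0],
    [0,0,0],
    [0,0,0],
    [0,0,0],
    [0,0,0],
  ],
)

```text
time: 11.65
tool_pos: [0.612, 0.2071, 0.2865]
tcp_rot: [-0.131, 1.571, 0.13]
wrist_force: [0.1, -0.6, -1.3]
width: 0.104
```

carry_out(
  offset=[
    [0,0,1.0],
    [0,0,0.4],
    [0,0,0.1],
    [0,0,0],
    [0,0,0],
  ],
  delta_rot=[
    [0,0,0],
    [0,0,0],
    [0,0,0],
    [0,0,0],
    [0,0,0],
  ],
)

```text
time: 12.07
tool_pos: [0.624, 0.2092, 0.2863]
tcp_rot: [-0.131, 1.573, 0.13]
wrist_force: [0.2, -0.3, -2.3]
width: 0.106
```

```bash
python3 look.py wrist5.npz pics/w5.png; python3 - <<'E'
from h import *
from workcell import *
rel([.6241,.2099,.2505],target_R([0,0,-1],TX))
p,d=read_camera("side"); np.savez("side2.npz",p=p,d=d); X=cloud("side",d)
cv2.imwrite("pics/s3.png",cv2.resize(p[130:330,130:330],None,fx=3,fy=3,interpolation=cv2.INTER_CUBIC)[...,::-1])
E
```

```text
pos [0.624  0.2092 0.2864] t 12.12 F [-0.7  0.1 -2.8] w 0.111 q [0.29 0.21 1.57 0.   1.37 0.12]
off cm (tool now) [3.59 0.07 0.05] world d [ 0.01  0.07 -3.59] rotvec deg [ 0.01 -0.36  0.03]
```

View pics/s3.png

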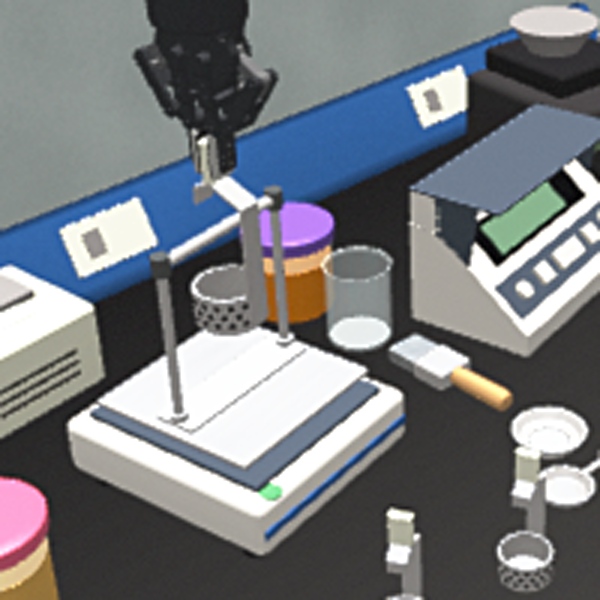

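The side crop shows the strap on the near side of the bar and the hook's peak above it at crop (235,195). Lowering gently.

carry_out(
  offset=[
    [0.5,0.03,0],
    [0.7,0.03,0],
    [0.7,0,0],
    [0.6,0,0],
    [0.3,0,0],
  ],
  delta_rot=[
    [0,0,0],
    [0,0,0],
    [0,0,0],
    [0,0,0],
    [0,0,0],
  ],
)

```text
time: 12.58
tool_pos: [0.6234, 0.2095, 0.2562]
tcp_rot: [-0.132, 1.575, 0.129]
wrist_force: [-1.0, -0.8, -0.7]
width: 0.108
```

carry_out(
  offset=[
    [0.2,0,0],
    [0.15,0,0],
    [0.1,0,0],
    [0.1,0,0],
    [0,0,0],
  ],
  delta_rot=[
    [0,0,0],
    [0,0,0],
    [0,0,0],
    [0,0,0],
    [0,0,0],
  ],
)

```text
time: 13.0
tool_pos: [0.6245, 0.2098, 0.2529]
tcp_rot: [-0.131, 1.573, 0.13]
wrist_force: [0.2, -0.6, -1.6]
width: 0.107
```

carry_out(
  offset=[
    [0.08,0,0],
    [0.08,0,0],
    [0,0,0],
    [0,0,0],
    [0,0,0],
  ],
  delta_rot=[
    [0,0,0],
    [0,0,0],
    [0,0,0],
    [0,0,0],
    [0,0,0],
  ],
)

```text
time: 13.42
tool_pos: [0.6244, 0.2098, 0.2512]
tcp_rot: [-0.131, 1.573, 0.13]
wrist_force: [-0.6, 0.8, -2.2]
width: 0.11
```

carry_out(
  offset=[
    [0.08,0,0],
    [0,0,0],
    [0,0,0],
    [0,0,0],
    [0,0,0],
  ],
  delta_rot=[
    [0,0,0],
    [0,0,0],
    [0,0,0],
    [0,0,0],
    [0,0,0],
  ],
)

```text
time: 13.83
tool_pos: [0.6243, 0.2098, 0.2503]
tcp_rot: [-0.131, 1.573, 0.13]
wrist_force: [-0.7, 0.0, -1.7]
width: 0.107
```

carry_out(
  offset=[
    [0.08,0,0],
    [0,0,0],
    [0,0,0],
    [0,0,0],
    [0,0,0],
  ],
  delta_rot=[
    [0,0,0],
    [0,0,0],
    [0,0,0],
    [0,0,0],
    [0,0,0],
  ],
)

```text
time: 14.25
tool_pos: [0.6243, 0.2098, 0.2496]
tcp_rot: [-0.131, 1.573, 0.13]
wrist_force: [-0.6, -0.3, -1.7]
width: 0.111
```

carry_out(
  offset=[
    [0.08,0,0],
    [0,0,0],
    [0,0,0],
    [0,0,0],
    [0,0,0],
  ],
  delta_rot=[
    [0,0,0],
    [0,0,0],
    [0,0,0],
    [0,0,0],
    [0,0,0],
  ],
)

```text
time: 14.67
tool_pos: [0.6245, 0.2098, 0.2491]
tcp_rot: [-0.131, 1.572, 0.13]
wrist_force: [-0.4, 0.4, 1.2]
width: 0.116
```

carry_out(
  offset=[
    [0,0,0],
    [0,0,0],
    [0,0,0],
    [0,0,0],
    [0,0,0],
  ],
  delta_rot=[
    [0,0,0],
    [0,0,0],
    [0,0,0],
    [0,0,0],
    [0,0,0],
  ],
  fingers=0,
)

```text
time: 15.08
tool_pos: [0.6243, 0.2098, 0.2488]
tcp_rot: [-0.131, 1.573, 0.13]
wrist_force: [-1.0, 0.3, -0.4]
width: 0.5
```

carry_out(
  offset=[
    [-0.5,0,0],
    [-1.5,0,0],
    [-2.0,0,0],
    [-3,0,0],
    [-3,0,0],
  ],
  delta_rot=[
    [0,0,0],
    [0,0,0],
    [0,0,0],
    [0,0,0],
    [0,0,0],
  ],
)

```text
time: 15.5
tool_pos: [0.6242, 0.2097, 0.349]
tcp_rot: [-0.132, 1.575, 0.129]
wrist_force: [0.7, 0.7, 0.3]
width: 0.503
```

```bash
python3 look.py wrist6.npz pics/w6.png; python3 - <<'E'
from h import *
from workcell import *
p,d=read_camera("side"); np.savez("side3.npz",p=p,d=d)
w=cv2.imread("pics/w6.png"); a=cv2.resize(p[130:290,130:290],(420,420),interpolation=cv2.INTER_CUBIC)[...,::-1]
cv2.imwrite("pics/m6.png",np.hstack([cv2.resize(w[:,100:480],(380,420)),a]))
for n,(p,d,x) in {"w":wcloud("wrist6.npz"),"s":(*load("side",3),cloud("side",load("side",3)[1]))}.items():
    b=(np.hypot(x[...,0]-.6241,x[...,1]-.2099)<.03)&(d>0)&(x[...,2]>.262)&(x[...,2]<.295)
    T=x[b]
    if len(T)>5: r=cv2.minAreaRect(T[:,:2].astype(np.float32)*1000); print(n,len(T),T.mean(0).round(4),T.max(0).round(4),np.round(r[0],1),np.round(r[1],1),round(r[2],1))
C_=[.606+0,-.297,.058]
xs=np.array([.5896,-.2056,.0572]); rel(xs+.12*PN,target_R(-PN,-TY))
E
```

```text
w 671 [0.6225 0.2108 0.2772] [0.6294 0.2212 0.2808] [622.9 208.6] [ 9.8 24.4] 9.4
s 79 [0.621  0.2105 0.2728] [0.6291 0.2216 0.2819] [622.1 208.7] [12.3 26.8] 8.5
pos [0.6275 0.2107 0.3568] t 15.6 F [ 0.2 -0.3 -0.2] w 0.501 q [0.29 0.19 1.47 0.   1.48 0.12]
off cm (tool now) [ 20.62 -40.45 -18.45] world d [-11.4  -42.9  -20.77] rotvec deg [ 86.05 -31.08  31.  ]
```

View pics/m6.png

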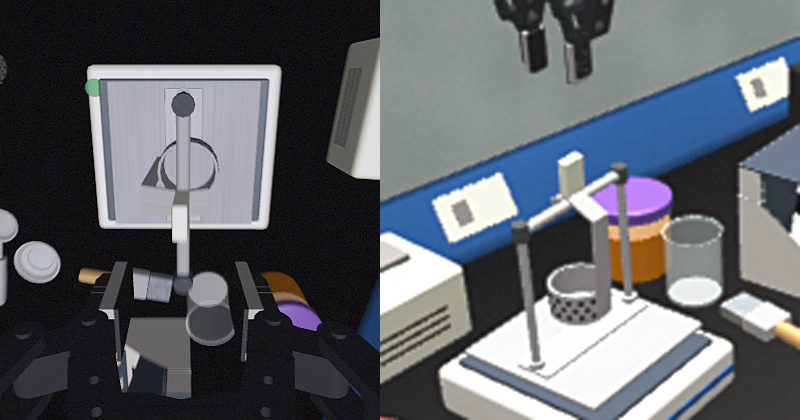

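Checks: the tab top is at z 0.279–0.281, which puts the hook about 5 mm above the bar axis (expected 5–8). The tab centre is at (.6227,.2087), within 2 mm of the bar middle, and the yaw matches at 9°. The picture shows the basket hanging upright on the bar with the fingers clear. Next the tare key.

carry_out(
  offset=[
    [0,-3.37,-1.54],
    [0,-3.37,-1.54],
    [0,-3.37,-1.54],
    [0,-3.37,-1.54],
    [0,-3.37,-1.54],
  ],
  delta_rot=[
    [0,0,0],
    [0,0,0],
    [0,0,0],
    [0,0,0],
    [0,0,0],
  ],
)

```text
time: 16.02
tool_pos: [0.576, 0.0297, 0.3493]
tcp_rot: [-0.132, 1.573, 0.13]
wrist_force: [-0.1, -1.1, -0.1]
width: 0.503
```

carry_out(
  offset=[
    [0,-3.37,-1.54],
    [0,-3.37,-1.54],
    [0,-3.37,-1.54],
    [0,-3.37,-1.54],
    [0,-3.37,-1.54],
  ],
  delta_rot=[
    [0,0,0],
    [0,0,0],
    [0,0,0],
    [0,0,0],
    [0,0,0],
  ],
  fingers=-1,
)

```text
time: 16.43
tool_pos: [0.5278, -0.1494, 0.3499]
tcp_rot: [-0.131, 1.572, 0.13]
wrist_force: [0.8, -0.1, 0.7]
width: -0.002
```

carry_out(
  offset=[
    [0,-3.37,-1.54],
    [0,-3.37,-1.54],
    [0,0,0],
    [0,0,0],
    [0,0,0],
  ],
  delta_rot=[
    [0,0,0],
    [0,0,0],
    [6.1,-2.2,2.2],
    [6.1,-2.2,2.2],
    [6.1,-2.2,2.2],
  ],
)

```text
time: 16.85
tool_pos: [0.5094, -0.2203, 0.3501]
tcp_rot: [0.221, 1.464, -0.029]
wrist_force: [-0.0, 0.2, 0.2]
width: 0.001
```

carry_out(
  offset=[
    [0,0,0],
    [0,0,0],
    [0,0,0],
    [0,0,0],
    [0,0,0],
  ],
  delta_rot=[
    [6.1,-2.2,2.2],
    [6.1,-2.2,2.2],
    [6.1,-2.2,2.2],
    [6.1,-2.2,2.2],
    [6.1,-2.2,2.2],
  ],
)

```text
time: 17.27
tool_pos: [0.5093, -0.2198, 0.3501]
tcp_rot: [0.769, 1.216, -0.278]
wrist_force: [-0.5, 0.6, -0.6]
width: -0.001
```

carry_out(
  offset=[
    [0,0,0],
    [0,0,0],
    [0,0,0],
    [0,0,0],
    [0,0,0],
  ],
  delta_rot=[
    [6.1,-2.2,2.2],
    [6.1,-2.2,2.2],
    [6.1,-2.2,2.2],
    [6.1,-2.2,2.2],
    [6.1,-2.2,2.2],
  ],
)

```text
time: 17.68
tool_pos: [0.5091, -0.2198, 0.35]
tcp_rot: [1.281, 0.883, -0.515]
wrist_force: [-0.1, -0.7, 0.1]
width: -0.003
```

```bash
python3 - <<'E'
from h import *
xs=np.array([.5896,-.2056,.0572]); rel(xs+.06*PN,target_R(-PN,-TY))
E
```

```text
pos [ 0.5091 -0.2198  0.35  ] t 17.68 F [-0.1 -0.7  0.1] w -0.003 q [-0.78 -0.3   2.07  0.61  1.08  0.28]
off cm (tool now) [ 22.32 -11.36  -0.52] world d [  4.25   0.78 -24.68] rotvec deg [ 6.44 -2.34  3.02]
```

carry_out(
  offset=[
    [0,0,0],
    [3.1,-1.8,0],
    [3.1,-1.8,0],
    [3.1,-1.8,0],
    [3.1,-1.8,0],
  ],
  delta_rot=[
    [6.44,-2.34,3.0],
    [0,0,0],
    [0,0,0],
    [0,0,0],
    [0,0,0],
  ],
)

```text
time: 18.1
tool_pos: [0.533, -0.2159, 0.208]
tcp_rot: [1.376, 0.799, -0.549]
wrist_force: [0.6, -0.4, 0.5]
width: 0.002
```

carry_out(
  offset=[
    [3.1,-1.8,0],
    [3.1,-1.8,0],
    [3.1,-1.76,-0.07],
    [0,0,0],
    [0,0,0],
  ],
  delta_rot=[
    [0,0,0],
    [0,0,0],
    [0,0,0],
    [0,0,0],
    [0,0,0],
  ],
)

```text
time: 18.52
tool_pos: [0.5495, -0.2105, 0.1001]
tcp_rot: [1.381, 0.807, -0.551]
wrist_force: [0.4, 0.3, 0.5]
width: -0.0
```

```bash
python3 look.py wrist7.npz pics/w7.png; python3 - <<'E'
from h import *
p,d,x=wcloud("wrist7.npz"); g=p.astype(int).sum(-1)/3
hsv=cv2.cvtColor(p,cv2.COLOR_RGB2HSV)
# blobs on the dark strip
m=((g>150)&(hsv[...,1]<60)&(d>0)&(x[...,2]>.04)&(x[...,2]<.072)).astype(np.uint8)
k,l,st,ce=cv2.connectedComponentsWithStats(m)
for i in range(1,k):
    if 200<st[i,4]<6000:
        q=cv2.erode((l==i).astype(np.uint8),np.ones((5,5)))>0; print(ce[i].round(1),st[i,:5],np.median(x[q],0).round(4))
xs=np.array([.5896,-.2056,.0572]); rel(xs,target_R(-PN,-TY))
st_=np.array([.5742,-.1189,.0575])-.181*np.array([-.1685,.9857,0]); print("start pred",st_)
E
```

```text
[438.5 218. ] [ 418  197   43   42 1378] [ 0.6071 -0.2962  0.0574]
[139.9 217.7] [125 203  29  30 672] [ 0.5758 -0.1198  0.0574]
[205.6 217.9] [ 188  202   35   33 1066] [ 0.5823 -0.1587  0.0571]
[288.1 217.9] [ 250  202   77   33 2475] [ 0.5913 -0.2076  0.0573]
[370.9 217.9] [ 354  202   35   33 1066] [ 0.5997 -0.2564  0.0571]
pos [ 0.551  -0.2121  0.1031] t 18.57 F [ 0.4 -0.3  0.8] w 0.0 q [-0.71  0.02  2.32  1.07  0.6  -0.16]
off cm (tool now) [6.03 0.08 0.03] world d [ 3.86  0.65 -4.59] rotvec deg [ 0.55 -0.28  0.27]
start pred [ 0.6046985 -0.2973117  0.0575   ]
```

carry_out(
  offset=[
    [1.8,0.06,0.1],
    [2.0,0.06,0.1],
    [1.5,0,0],
    [0.3,0,0],
    [0,0,0],
  ],
  delta_rot=[
    [0.55,-0.28,0.27],
    [0,0,0],
    [0,0,0],
    [0,0,0],
    [0,0,0],
  ],
)

```text
time: 18.98
tool_pos: [0.5893, -0.209, 0.0635]
tcp_rot: [1.385, 0.789, -0.551]
wrist_force: [-0.1, -0.3, 0.1]
width: -0.0
```

carry_out(
  offset=[
    [0.25,0,0],
    [0.25,0,0],
    [0.2,0,0],
    [0.2,0,0],
    [0,0,0],
  ],
  delta_rot=[
    [0,0,0],
    [0,0,0],
    [0,0,0],
    [0,0,0],
    [0,0,0],
  ],
)

```text
time: 19.4
tool_pos: [0.5944, -0.2079, 0.0552]
tcp_rot: [1.386, 0.789, -0.552]
wrist_force: [-0.1, 0.5, 4.8]
width: 0.003
```

```bash
python3 - <<'E'
from h import *
from workcell import *
rel([.5905,-.2070,.0573],target_R(-PN,-TY)); print("F along n",read_state()['wrist_force']@PN)
E
```

```text
pos [ 0.5944 -0.2079  0.0552] t 19.4 F [-0.1  0.5  4.8] w 0.003 q [-0.64  0.16  2.28  1.27  0.5  -0.33]
off cm (tool now) [-0.4  -0.15 -0.16] world d [-0.39  0.09  0.21] rotvec deg [ 0.06  0.14 -0.14]
F along n 3.7125006482746254
```

carry_out(
  offset=[
    [0.1,0,0],
    [0.1,0,0],
    [0.08,0,0],
    [0,0,0],
    [0,0,0],
  ],
  delta_rot=[
    [0,0,0],
    [0,0,0],
    [0,0,0],
    [0,0,0],
    [0,0,0],
  ],
)

```text
time: 19.82
tool_pos: [0.5954, -0.2078, 0.0541]
tcp_rot: [1.386, 0.789, -0.551]
wrist_force: [-19.7, -0.8, 23.1]
width: 0.001
```

carry_out(
  offset=[
    [-2.5,0,0],
    [0,0,2.97],
    [0,0,2.97],
    [0,-0.07,2.96],
    [0,0,0],
  ],
  delta_rot=[
    [0,0,0],
    [0,0,0],
    [0,0,0],
    [0,0,0],
    [0,0,0],
  ],
)

```text
time: 20.23
tool_pos: [0.5948, -0.3035, 0.0718]
tcp_rot: [1.385, 0.785, -0.557]
wrist_force: [-0.2, -0.7, -0.1]
width: -0.002
```

```bash
python3 - <<'E'
from h import *
rel([.6065,-.2965,.0574],target_R(-PN,-TY))
E
```

```text
pos [ 0.5948 -0.3035  0.0718] t 20.23 F [-0.2 -0.7 -0.1] w -0.002 q [-0.78  0.23  2.16  1.13  0.61 -0.29]
off cm (tool now) [ 1.92  0.05 -0.51] world d [ 1.17  0.7  -1.44] rotvec deg [ 0.01  0.46 -0.08]
```

carry_out(
  offset=[
    [0.5,0,0],
    [0.5,0,0],
    [0,0,0],
    [0,0,0],
    [0,0,0],
  ],
  delta_rot=[
    [0,0,0],
    [0,0,0],
    [0,0,0],
    [0,0,0],
    [0,0,0],
  ],
)

```text
time: 20.65
tool_pos: [0.5994, -0.2946, 0.062]
tcp_rot: [1.386, 0.794, -0.552]
wrist_force: [0.2, 0.3, -0.2]
width: 0.004
```

```bash
python3 - <<'E'
from h import *
rel([.6065,-.2965,.0574],target_R(-PN,-TY))
E
```

```text
pos [ 0.5994 -0.2946  0.062 ] t 20.65 F [ 0.2  0.3 -0.2] w 0.004 q [-0.77  0.24  2.16  1.15  0.6  -0.3 ]
off cm (tool now) [0.78 0.21 0.3 ] world d [ 0.71 -0.19 -0.46] rotvec deg [ 0.06 -0.06  0.03]
```

carry_out(
  offset=[
    [0.3,0.1,0.1],
    [0.3,0,0],
    [0.25,0,0],
    [0.25,0,0],
    [0,0,0],
  ],
  delta_rot=[
    [0,0,0],
    [0,0,0],
    [0,0,0],
    [0,0,0],
    [0,0,0],
  ],
)

```text
time: 21.07
tool_pos: [0.6081, -0.2959, 0.0552]
tcp_rot: [1.386, 0.792, -0.552]
wrist_force: [-2.0, -0.4, 3.6]
width: 0.0
```

carry_out(
  offset=[
    [0.15,0,0],
    [0.1,0,0],
    [0,0,0],
    [0,0,0],
    [0,0,0],
  ],
  delta_rot=[
    [0,0,0],
    [0,0,0],
    [0,0,0],
    [0,0,0],
    [0,0,0],
  ],
)

```text
time: 21.48
tool_pos: [0.6095, -0.2957, 0.0535]
tcp_rot: [1.386, 0.792, -0.552]
wrist_force: [-3.1, 2.0, 5.5]
width: 0.004
```

```bash
python3 - <<'E'
from h import *
from workcell import *
rel([.6065,-.2965,.0574],target_R(-PN,-TY)); print("F along n",read_state()['wrist_force']@PN)
E
```

```text
pos [ 0.6095 -0.2957  0.0535] t 21.48 F [-3.1  2.   5.5] w 0.004 q [-0.76  0.27  2.15  1.17  0.59 -0.32]
off cm (tool now) [-0.49  0.01  0.03] world d [-0.3  -0.08  0.39] rotvec deg [ 0.06  0.04 -0.06]
F along n 5.900993849920337
```

Right at the stop (5.9 N at 4.9 mm). I'm adding a little more to be sure, then retreating.

carry_out(
  offset=[
    [0.1,0,0],
    [0.03,0,0],
    [0,0,0],
    [0,0,0],
    [0,0,0],
  ],
  delta_rot=[
    [0,0,0],
    [0,0,0],
    [0,0,0],
    [0,0,0],
    [0,0,0],
  ],
)

```text
time: 21.9
tool_pos: [0.6097, -0.2956, 0.0533]
tcp_rot: [1.386, 0.791, -0.552]
wrist_force: [-14.2, 2.7, 15.9]
width: -0.002
```

carry_out(
  offset=[
    [-2.0,0,0],
    [-3.5,0,0],
    [-3.5,0,0],
    [-3.0,0,0],
    [0,0,0],
  ],
  delta_rot=[
    [0,0,0],
    [0,0,0],
    [0,0,0],
    [0,0,0],
    [0,0,0],
  ],
)

```text
time: 22.32
tool_pos: [0.5338, -0.3114, 0.1489]
tcp_rot: [1.382, 0.784, -0.554]
wrist_force: [1.4, -1.7, 1.6]
width: 0.001
```

carry_out(
  offset=[
    [0,0,0],
    [0,0,0],
    [0,0,0],
    [0,0,0],
    [0,0,0],
  ],
  delta_rot=[
    [0,0,0],
    [0,0,0],
    [0,0,0],
    [0,0,0],
    [0,0,0],
  ],
)

```text
time: 22.73
tool_pos: [0.534, -0.3073, 0.1424]
tcp_rot: [1.387, 0.795, -0.553]
wrist_force: [-0.0, -0.2, -0.8]
width: -0.005
```

```bash
python3 - <<'E'
from h import *
from workcell import *
p,d=read_camera("side"); np.savez("side4.npz",p=p,d=d); x=cloud("side",d)
cv2.imwrite("pics/s4.png",cv2.resize(p[130:330,130:380],None,fx=3,fy=3,interpolation=cv2.INTER_CUBIC)[...,::-1])
b=(np.hypot(x[...,0]-.6241,x[...,1]-.2099)<.03)&(d>0)&(x[...,2]>.262)&(x[...,2]<.295); print(b.sum(),x[b].mean(0).round(4),x[b].max(0).round(4))
p0,d0=load("side"); df=(abs(p.astype(int)-p0).sum(-1)>60); 
for n,(a,bb,c,e) in {"brush":(240,270,258,302),"dish/spoon":(262,300,300,355),"beaker":(210,245,238,262),"small1":(325,350,250,278),"small2":(276,330,292,318),"sieve":(345,419,100,220)}.items(): print(n,df[a:bb,c:e].mean().round(3))
s=read_state(); print(s['time'],s['tool_pos'],s['wrist_force'])
E
```

```text
82 [0.6206 0.2109 0.2729] [0.6302 0.222  0.2816]
brush 0.111
dish/spoon 0.0
beaker 0.0
small1 0.0
small2 0.0
sieve 0.0
22.7833 [ 0.53400863 -0.30742459  0.14265393] [ 0.08811835 -0.21843102 -0.25125664]
```

View pics/s4.png

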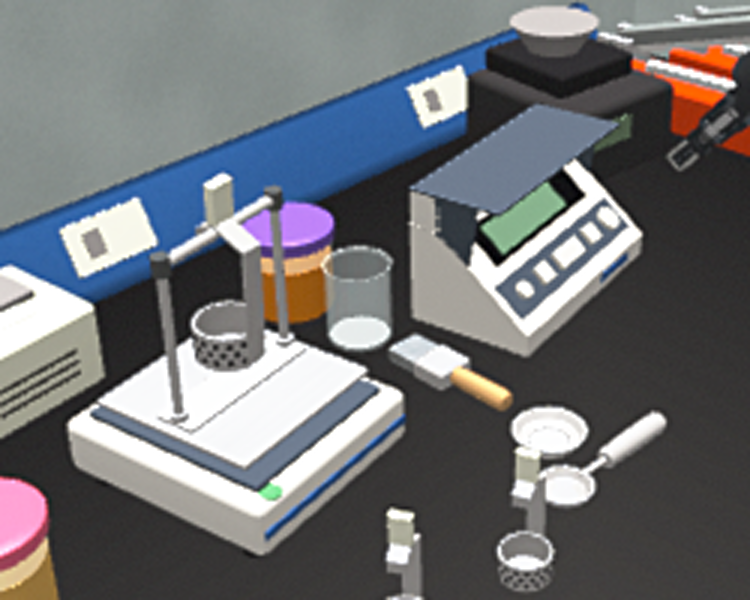

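The picture shows the basket hanging upright mid-bar (230,280) and the gripper clear at top right. The bystanders haven't moved. The difference in the brush window is only where the basket's tab used to be. Handing in.

```bash
python3 -c "
from workcell import *
print(finish_job())"
```

```text
the job is handed in; nothing more can be done
None
```

The job is done and handed in at about 22.8 s of the 72 s allowed; `finish_job` reports no verdict.

**What I did, in order:**
1. I pressed power, then mode.
2. I gripped the largest basket by its tab, turned it to the bar's yaw and brought it in from the robot's side. I lowered it until the bar took its weight, then let go.
3. I pressed tare, then start, and backed away.

**Last checks:**
- **Keys:** Each key was pushed until the wrist force passed the 4.8 N needed to hold it down: about 26 N on power, 15 N on mode, 30 N on tare and 21 N on start. I only aimed at the four named keys and crossed the print key with about 20 mm to spare. I could not read the key travels directly, so "fully down" rests on the force and the depth reached.
- **Basket:** After release its tab was within about 2 mm of the bar's middle, aligned in yaw, with the hook about 5 mm above the bar's axis (5 to 8 mm expected). In the last side picture, taken after start was pressed, it hung upright and unmoved.
- **Bystanders:** The image comparison showed no change for the dish, spoon, beaker, sieve and the two small look-alike baskets. The 11 % change near the brush lies where the basket's tab stood before, and the brush looks unmoved. The jars were not compared numerically; those in the last picture look unmoved.

The one disagreement was on the key positions: the fixed cameras and the wrist camera differed by 2 to 3 mm, less than the keys' size.

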